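# Pack the bottle under its hold-down elbow

## Robot

A 7-joint arm with a two-finger parallel gripper is mounted at the origin on a cart in front of the work surface, level with it; the furniture and walls round the work are solid. World frame = base frame: x ahead of the robot, y to its left, z up, the work surface at z = 0. Lengths are in m, angles in rad, forces in N, time in s.
With the tool pointing down it reaches from about 0.4 to 0.85 m from the base axis. Payload 10.4 kg.
Tool frame: the origin (TCP) lies on the centre line of the jaws, within the pads' length; the fingertips stand 11 mm ahead of it and the grasp point (between the pads) lies 8 mm behind it; z points along the fingers, y is the line along which they close (so a half turn about z gives the same grasp; the last joint's range is limited). The gripper opens to 87 mm and grips with 3 to 60 N. Pads are 19 mm wide; open, the fingers measure 117 mm over their backs; the gripper's body (75 mm by 190 mm) begins 51 mm behind the grasp point.
Start: joints at [1.281, 0.332, -0.065, 1.46, 0.022, 1.35, -0.088], TCP at [0.165, -0.603, 0.234] pointing down, gripper open.
Joint ranges: [-2.6, 2.6], [-0.5, 2.12], [-1.47, 1.34], [0.16, 2.42], [-1.27, 4.41], [0.06, 2.06], [-2.6, 2.6]. Speed limits (rad/s): [2.22, 2.22, 2.79, 2.79, 3.14, 3.14, 3.14].

## Interface

Orientations are given as a unit quaternion [x, y, z, w].
In Python, from bench import r gives the robot as it stands.
- The arm moves only by the shell command python3 -m pendant 'ROWS' [OPENING] [FORCE]. ROWS is JSON, a list of rows, each a list of 4 numbers: the shift along the tool's x, y, z in m, then the turn about the tool's z in rad. A call has 1 to 8 rows; each row shifts and turns the commanded pose from where the row before left it, along the tool's axes as they then stand; what a row does not reach is not made up. A row lasts 1/12 s, in which the tool goes at most 41.7 mm and 7.16 degrees, less where a joint would pass 70% of its speed; a pose out of reach is approached as far as the arm can. A call with a gripper value outside its range is refused whole. OPENING is the opening, from 0 (shut) to 1 (fully open), set as the call begins (- or left out, the last holds). The fingers move at their own pace and stop on an object; FORCE is the grip in N (left out, the last holds). Time passes only in rows, so rows that do not move let the fingers close. It gives the time, the measured TCP pose, the force, the opening and the grip force at its end, in the units of the state.
- r.read_state(): the state, without advancing time (a new reading comes with each control period).
- r.camera(name): name is "scene" or "top" or "wrist"; returns a dict with "img" (400x640x3 uint8, red, green, blue), "camera_matrix" (3x3 intrinsics, pixels), "xyz" and "attitude" of the camera in the world. Camera axes: x right, y down, z forward; pixel columns grow to the right and rows downward; lengths in m; the calibration is good to about 2 mm. A picture is of the moment at which its call begins. There is no depth.
- r.close_job(): hands the job in; it is judged then, once.
Trained networks look in the newest picture that a camera, given by its name, has taken for a name from the list of things; names that differ only in an ending like _2 or _b are one class to them, and where a whole thing is asked for, a point or a joint stands for the part that bears it (a point fixed in the world has none). Each returns a list of dicts, best first, with "score" (0 to 1); they miss things now and then, are a little off and sometimes report something else, mostly with a low value. They report only what shows in the picture. A call takes as long as a camera call. They do not tell look-alikes from the thing itself.
- r.outline_of(thing, camera): "mask" (400x640 bool, what is visible of it) and "bbox" ([centre column, centre row, width, height] in pixels, round what is visible of it).
The state is a dict: "time": time; "joint_positions": joint angles; "joint_vel": joint speeds; "joint_torque": joint torques, N m; "ee_pos": TCP position; "eef_rot": TCP orientation; "ft_force": force on the tool from outside, world axes, zero at the start; "torque": the same for the moment, N m; "width": finger opening in m; "grip_force": force on a finger pad.
Only numpy, scipy, OpenCV 4.12 (cv2) and the standard library are available. Lean on these libraries where they do the work, as an engineer would, in place of code of your own. Each camera call takes 0.05 s, during which the arm holds its last target. There are 200 camera calls.

## Task

Pack the short, wide bottle for its ride on the cart: it belongs upright in the smaller, right-hand pocket of the grey carrier, and the aluminium elbow stands fully down in the larger, left-hand pocket with its arm straight over the bottle's cap as a hold-down. The elbow bars the way once it is in, so find the order that lets both fit. Leave the tall, slim bottle where it stands.

Things in the scene. Friction and masses are not known exactly. Their poses are not given: they have to be found in the camera images.
- carrier: Grey open tray, fixed, 155 x 72 x 32 mm outside, walls and floor 4 mm. Origin: centre of underside; x runs along its length from the larger to the smaller pocket, z up. A rib (4 mm thick, top at 22 mm) divides it: larger pocket (at the left, seen from the robot), for the elbow's leg, 80 x 64 mm, centre x = -33.5 mm; smaller pocket, for the bottle, 63 x 64 mm, centre x = +42 mm; both at y = 0.
- bottle_cap (a point): Cap centre of the short, wide white bottle with a broad red cap, standing upright: body 43 mm in diameter, whole height 68 mm, cap 38 mm in diameter and 18 mm high, 70 g. The point lies on its axis (z), 59 mm above its foot. Hold it here, by the cap, so that fingers stay above the carrier's walls.
- elbow_grip (a point): Grip point of the loose aluminium elbow, an upside-down L, 0.25 kg, 102 mm high, standing on its leg (60 mm in x, 40 in y). Its arm, 125 x 40 mm, 28 mm thick, overhangs to +x; underside 72 mm above the foot. The point is mid-arm, over the centre of mass, 88 mm above the foot, 11 mm in +x from the leg's centre. x along the arm to its free end, y across it (grip this 40 mm), z up.
- tall_bottle_center (a point): Centre of the other bottle, tall and slim, white with a white cap, 38 mm in diameter and 88 mm high; the point is 44 mm above its foot. Too tall for the hold-down; it stays where it stands.
Things that resemble listed ones, but are neither listed nor needed, are in the scene too. Leave any black look-alike of the part that bears bottle_cap alone.

How it is judged:
By the outcome, as a careful person would: the job done as asked, in the order asked, and still so for the second after the job is handed in, with the robot touching nothing.
It also fails if it takes over 48 s, if anything falls off the work surface, if the arm or the gripper's body presses on something with over 40 N, if the wrist force passes 120 N, or if a joint passes its speed limit or range.

## Working session

There is one attempt and no reset: what is moved stays moved. The work goes in short steps, Python scripts to look and compute and a shell command to move; the robot and the scene stay as the last step left them, time stands still between calls to the robot, and variables do not carry over. Pictures are saved under pics/ and viewed, at most 10 in all, crops included, and the job is handed in when it is done.

```bash
mkdir -p pics; ls
python3 - <<'E'
from bench import r
import cv2,numpy as np
s=r.read_state(); print({k:np.round(v,3).tolist() for k,v in s.items()})
for c in ["scene","top"]:
    d=r.camera(c); cv2.imwrite(f"pics/{c}0.png",d["img"][:,:,::-1]); print(c,d["camera_matrix"],d["xyz"],d["attitude"])
    for t in ["carrier","bottle_cap","elbow_grip","tall_bottle_center"]:
        for o in r.outline_of(t,c): print(t,round(o["score"],2),np.round(o["bbox"]))
E
```

```text
pics
{'time': 0.0, 'joint_positions': [1.281, 0.333, -0.065, 1.461, 0.022, 1.35, -0.089], 'joint_vel': [0.001, 0.002, 0.001, 0.002, 0.0, -0.001, -0.001], 'joint_torque': [0.0, -62.325, 0.025, -38.991, -0.061, 0.04, 0.0], 'ee_pos': [0.165, -0.603, 0.233], 'eef_rot': [0.991, 0.133, -0.0, -0.001], 'ft_force': [0.072, 0.229, 0.21], 'torque': [0.026, 0.02, -0.011], 'grip_force': 0.0, 'width': 0.086}
scene [[383.09295368   0.         318.51574398]
 [  0.         383.09295368 198.88041042]
 [  0.           0.           1.        ]] [-0.24628829  0.77793976  0.51927464] [-0.32021083  0.76638243 -0.51734427  0.20610169]
carrier 0.72 [279. 224.  61.  33.]
bottle_cap 0.79 [399. 193.   7.  21.]
bottle_cap 0.73 [385. 201.  13.  22.]
bottle_cap 0.72 [372. 192.  16.  24.]
bottle_cap 0.7 [358. 196.  11.  18.]
elbow_grip 0.63 [220. 238.  52.  59.]
elbow_grip 0.43 [277. 224.  56.  33.]
tall_bottle_center 0.62 [366. 202.  14.  27.]
top [[519.05494931   0.         319.88272841]
 [  0.         519.05494931 201.56264351]
 [  0.           0.           1.        ]] [0.2999445  0.00431326 1.30243974] [ 0.70949338 -0.6995684   0.06105329 -0.05912439]
carrier 0.7 [271. 187.  66.  34.]
bottle_cap 0.8 [454. 238.  28.  21.]
bottle_cap 0.68 [410. 247.  24.  20.]
bottle_cap 0.57 [396. 210.  20.  19.]
elbow_grip 0.72 [186. 188.  55.  24.]
tall_bottle_center 0.68 [378. 235.  17.  17.]
```

View pics/scene0.png

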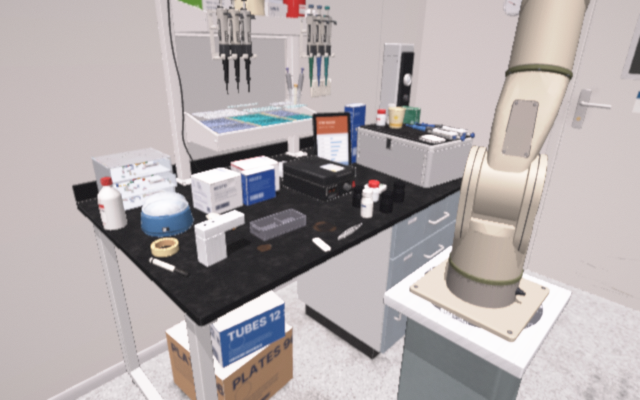

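View pics/top0.png

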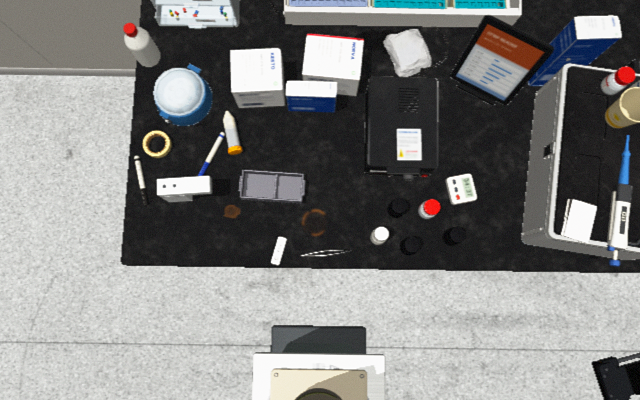

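The top view shows the carrier at (272,187), larger pocket left; the elbow at (185,188) with its leg at the left end and arm pointing right; the red-capped bottle at (430,208); the tall bottle at (380,235); and black look-alikes at (399,208), (411,245) and (454,236). The red-capped bottle standing on its own on the bench is the target.

```bash
cat > h.py <<'E'
from bench import r
import cv2,numpy as np
from scipy.spatial.transform import Rotation as R
def back(d,uv,z):
    K=d["camera_matrix"];uv=np.atleast_2d(uv).astype(float)
    ray=(np.linalg.inv(K)@np.c_[uv,np.ones(len(uv))].T).T@R.from_quat(d["attitude"]).as_matrix().T
    return d["xyz"]+ray*((z-d["xyz"][2])/ray[:,2])[:,None]
def proj(d,P):
    p=(np.atleast_2d(P)-d["xyz"])@R.from_quat(d["attitude"]).as_matrix(); q=p@d["camera_matrix"].T
    return q[:,:2]/q[:,2:]
def red(d,roi=None):
    im=d["img"].astype(int); m=((im[...,0]>130)&(im[...,1]<80)&(im[...,2]<90)).astype(np.uint8)
    n,_,st,c=cv2.connectedComponentsWithStats(m); return [(st[i],c[i]) for i in range(1,n) if st[i][4]>40]
def delta(P,yaw=None):
    """tool-frame shift (x,y,z) to bring TCP to world P, and turn to make tool x (mod pi) point along yaw"""
    s=r.read_state(); M=R.from_quat(s["eef_rot"]).as_matrix(); d=M.T@(np.array(P)-s["ee_pos"])
    t=None
    if yaw is not None:
        v=M.T@[np.cos(yaw),np.sin(yaw),0]; t=np.arctan2(v[1],v[0]); t=(t+np.pi/2)%np.pi-np.pi/2
    return np.round(d,4),t
E
python3 - <<'E'
from h import *
d=r.camera("top")
for st,c in red(d): print("red",st,c,back(d,c,.068)[0])
o=r.outline_of("carrier","top")[0]
rect=cv2.minAreaRect(cv2.findNonZero(o["mask"].astype(np.uint8))); b=cv2.boxPoints(rect)
print("carrier",rect,back(d,b,.032).round(3),back(d,rect[0],.032))
o=r.outline_of("elbow_grip","top")[0]
g=d["img"].min(2); m=(o["mask"]&(g>150)).astype(np.uint8)
rect=cv2.minAreaRect(cv2.findNonZero(m));b=cv2.boxPoints(rect)
print("elbow",rect,back(d,b,.102).round(3),back(d,rect[0],.102))
print("tall",back(d,(380,235),.088))
for p in [(399,208),(411,245),(454,236)]: print("blk",back(d,p,.06))
x0,y0=130,120
cv2.imwrite("pics/c1.png",cv2.resize(d["img"][150:270,150:350,::-1],None,fx=4,fy=4,interpolation=cv2.INTER_CUBIC))
E
```

```text
red [124  23  12  11 108] [129.08333333  27.90740741] [0.95541124 0.49629265 0.068     ]
red [328  35  36   5  47] [345.72340426  37.19148936] [ 0.93868119 -0.0576937   0.068     ]
red [617  67  19  17 245] [626.          74.53877551] [ 0.84864732 -0.76604839  0.068     ]
red [424 199  17  16 209] [431.77990431 206.57894737] [ 0.50369063 -0.26754243  0.068     ]
carrier ((271.09515380859375, 186.07302856445312), (65.78728485107422, 30.332664489746094), 3.814074993133545) [[0.522 0.208 0.032]
 [0.599 0.206 0.032]
 [0.59  0.041 0.032]
 [0.513 0.044 0.032]] [[0.55571438 0.12461655 0.032     ]]
elbow ((183.0622100830078, 185.96372985839844), (18.220184326171875, 52.9222297668457), 86.3086166381836) [[0.556 0.39  0.102]
 [0.566 0.266 0.102]
 [0.522 0.261 0.102]
 [0.512 0.384 0.102]] [[0.53886808 0.32533353 0.102     ]]
tall [[ 0.43097962 -0.13986956  0.088     ]]
blk [[ 0.50037415 -0.18967169  0.06      ]]
blk [[ 0.41100463 -0.21735464  0.06      ]]
blk [[ 0.43410947 -0.32112596  0.06      ]]
```

View pics/c1.png

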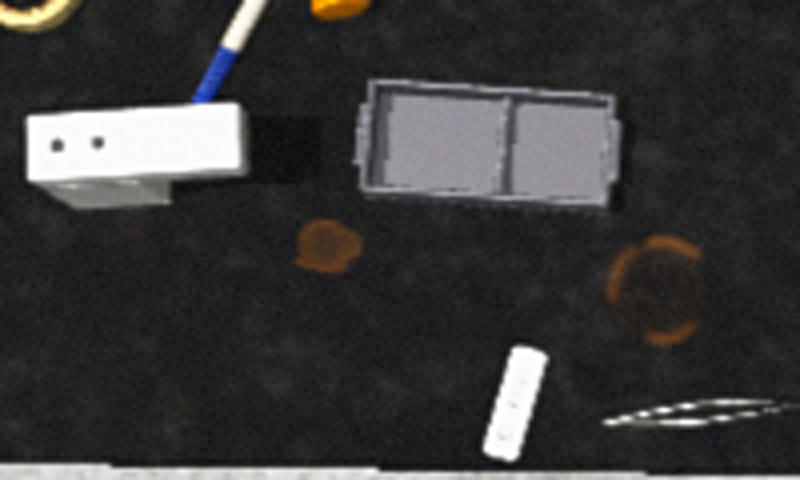

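Run:
```python
from h import *
d=r.camera("top")
c=lambda p:np.array(p)/4+150
C=back(d,c([(368,82),(616,98),(611,203),(362,192)]),.032); print(C.round(3),C.mean(0), np.linalg.norm(C[1]-C[0]),np.linalg.norm(C[3]-C[0]))
E=back(d,c([(27,116),(243,103),(247,175),(28,182)]),.102); print(E.round(3),E.mean(0),np.linalg.norm(E[1]-E[0]))
print("leg foot",back(d,c([(78,208),(170,203)]),0.))
for a,b in [(C[0],C[1]),(C[3],C[2]),(E[0],E[1]),(E[3],E[2])]: print(np.degrees(np.arctan2(*(b-a)[[1,0]])))
print(delta([.22,-.40,.30]),delta([.503,-.267,.25],np.pi/2))
```

```text
[[0.594 0.199 0.032]
 [0.586 0.043 0.032]
 [0.52  0.045 0.032]
 [0.524 0.2   0.032]] [0.55625758 0.12161226 0.032     ] 0.15584676951765375 0.07008499703691433
[[0.555 0.388 0.102]
 [0.564 0.261 0.102]
 [0.521 0.257 0.102]
 [0.515 0.385 0.102]] [0.5388771  0.32293987 0.102     ] 0.12737555566149306
leg foot [[0.51711073 0.38462986 0.        ]
 [0.52117753 0.3263876  0.        ]]
-92.93977089677624
-91.74006124977434
-85.62686286084764
-87.30401294878598
(array([ 0.1067, -0.1812, -0.0664]), None) (array([ 0.4148, -0.2349, -0.0164]), np.float64(-1.3040052325120306))
```

```bash
python3 -m pendant '[[0.018,-0.03,-0.011,0],[0.018,-0.03,-0.011,0],[0.018,-0.03,-0.011,0],[0.018,-0.03,-0.011,0],[0.018,-0.03,-0.011,0],[0.018,-0.03,-0.011,0]]' 0.75
python3 -m pendant '[[0.037,-0.007,0.006,0],[0.037,-0.007,0.006,0],[0.037,-0.007,0.006,0],[0.037,-0.007,0.006,0],[0.037,-0.007,0.006,0],[0.037,-0.007,0.006,0],[0.037,-0.007,0.006,0],[0.037,-0.007,0.006,0]]'
python3 -m pendant '[[0,0,0,-0.12],[0,0,0,-0.12],[0,0,0,-0.12],[0,0,0,-0.12],[0,0,0,-0.12],[0,0,0,-0.12],[0,0,0,-0.12]]'
python3 -m pendant '[[0,0,0,-0.12],[0,0,0,-0.12],[0,0,0,-0.12],[0,0,0,-0.10],[0,0,0,0],[0,0,0,0]]'
python3 - <<'E'
from h import *
d=r.camera("wrist"); cv2.imwrite("pics/w1.png",d["img"][:,:,::-1])
for st,c in red(d): print("red",st,c,back(d,c,.068)[0])
print(d["xyz"],delta([.503,-.267,.25],np.pi/2), proj(d,[.503,-.267,.068]))
E
```

```text
time: 1.2
ee_pos: [0.2217, -0.3991, 0.3001]
eef_rot: [0.991, 0.133, -0.0, 0.0]
ft_force: [0.4, -0.3, 1.0]
width: 0.0664
grip_force: 0.0
time: 1.87
ee_pos: [0.4938, -0.2678, 0.2515]
eef_rot: [0.991, 0.133, 0.0, 0.0]
ft_force: [-0.5, 0.4, 0.2]
width: 0.0652
grip_force: 0.0
time: 2.45
ee_pos: [0.4923, -0.2687, 0.2517]
eef_rot: [0.849, 0.528, 0.0, 0.0]
ft_force: [0.3, -1.2, 0.4]
width: 0.0651
grip_force: 0.0
time: 2.95
ee_pos: [0.4922, -0.2688, 0.2516]
eef_rot: [0.71, 0.704, 0.0, 0.0]
ft_force: [-0.5, -0.4, 0.0]
width: 0.0657
grip_force: 0.0
red [ 315  159   37   37 1048] [333.17461832 177.72232824] [ 0.50527055 -0.26688443  0.068     ]
[ 0.49288928 -0.19297859  0.40208618] (array([0.0019, 0.0107, 0.0016]), np.float64(-0.00784890292439444)) [[330.98858992 177.84515972]]
```

View pics/w1.png

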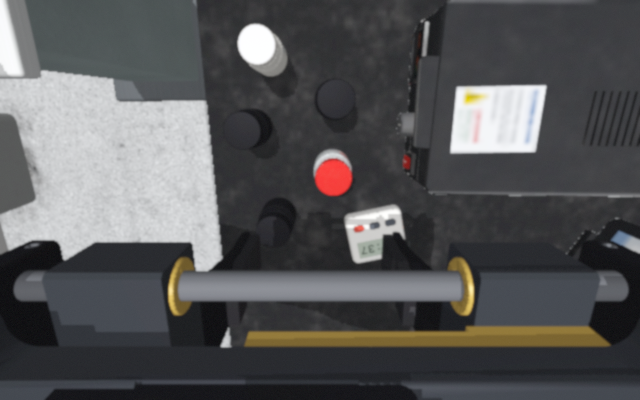

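The wrist view shows the red cap at (333,177), which matches the top-camera estimate within 2 mm and has clear space for fingers on its left and right.

```bash
python3 -m pendant '[[0.002,0.013,0.02,0],[0,0,0.035,0],[0,0,0.035,0],[0,0,0.035,0],[0,0,0.035,0],[0,0,0.025,0],[0,0,0.015,0],[0,0,0,0]]'
python3 -m pendant '[[0,0,0,0],[0,0,0,0],[0,0,0,0],[0,0,0,0],[0,0,0,0],[0,0,0,0]]' 0 20
python3 -m pendant '[[0,0,0,0],[0,0,-0.01,0],[0,0,-0.03,0],[0,0,-0.035,0],[0,0,-0.035,0],[0,0,-0.03,0],[0,0,0,0],[0,0,0,0]]'
```

```text
time: 3.67
ee_pos: [0.5032, -0.2658, 0.048]
eef_rot: [0.709, 0.705, -0.001, -0.003]
ft_force: [-0.2, 0.3, 1.3]
width: 0.0652
grip_force: 0.0
time: 4.17
ee_pos: [0.5058, -0.2671, 0.0524]
eef_rot: [0.709, 0.706, 0.0, 0.001]
ft_force: [0.7, 0.1, 3.7]
width: 0.0376
grip_force: 19.7
time: 4.83
ee_pos: [0.506, -0.2671, 0.1937]
eef_rot: [0.709, 0.706, 0.0, 0.002]
ft_force: [-0.9, 0.4, -1.1]
width: 0.0375
grip_force: 19.6
```

```bash
python3 -m pendant '[[0.02,0.003,0,0],[0.035,0.005,0,0],[0.038,0.006,0,0],[0.038,0.006,0,0],[0.038,0.006,0,0],[0.038,0.006,0,0],[0.038,0.006,0,0],[0.035,0.004,0,0]]'
python3 -m pendant '[[0.035,0.004,0,0],[0.025,0.002,0,0],[0.007,0,0,0],[0,0,0,0],[0,0,0,0]]'
python3 - <<'E'
from h import *
d=r.camera("wrist")
C=np.array([.5563,.1216,0]);y=np.radians(-92.3)
ex=np.array([np.cos(y),np.sin(y),0]);ey=np.array([-ex[1],ex[0],0])
im=d["img"][:,:,::-1].copy()
P=[C+a*ex*.0775+b*ey*.036+[0,0,.032] for a,b in [(1,1),(1,-1),(-1,-1),(-1,1)]]
cv2.polylines(im,[proj(d,P).round().astype(int)],1,(0,255,0),1)
cv2.circle(im,tuple(proj(d,C+ex*.042+[0,0,.004])[0].astype(int)),3,(0,0,255),-1)
cv2.imwrite("pics/w2.png",im); print(proj(d,P))
E
```

```text
time: 5.5
ee_pos: [0.5476, 0.0153, 0.1905]
eef_rot: [0.708, 0.706, -0.001, -0.001]
ft_force: [-0.2, -0.1, -0.4]
width: 0.0374
grip_force: 19.6
time: 5.92
ee_pos: [0.5542, 0.0792, 0.1906]
eef_rot: [0.708, 0.706, -0.001, -0.0]
ft_force: [0.7, -0.9, -0.6]
width: 0.0374
grip_force: 19.6
[[356.11026004 220.76489326]
 [283.93679554 218.1796684 ]
 [285.04417623  49.19284794]
 [368.09140587  52.51094058]]
```

View pics/w2.png

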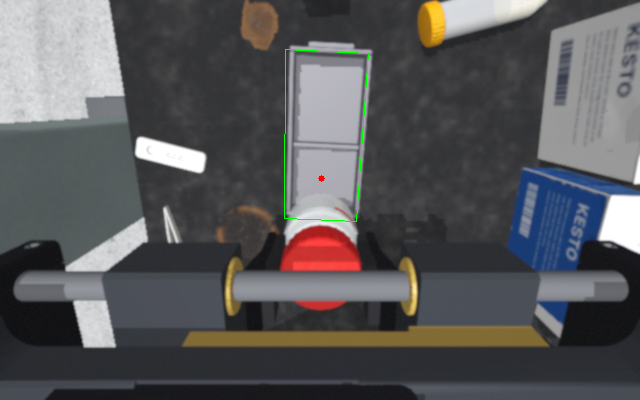

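The projected carrier outline (green) lies on the tray rim within about 2 px. The small pocket's centre (321,178) is on its floor and the bottle hangs upright.

```bash
python3 -m pendant '[[0.003,0,0.02,0],[0,0,0.035,0],[0,0,0.035,0],[0,0,0.025,0],[0,0,0.012,0],[0,0,0,0],[0,0,0,0]]'
python3 -m pendant '[[0,0,0.002,0],[0,0,0.002,0],[0,0,0.001,0],[0,0,0,0]]'
```

```text
time: 6.55
ee_pos: [0.555, 0.0821, 0.0651]
eef_rot: [0.709, 0.705, -0.0, 0.0]
ft_force: [0.5, 0.7, 0.2]
width: 0.0373
grip_force: 19.6
time: 6.88
ee_pos: [0.5551, 0.083, 0.0601]
eef_rot: [0.709, 0.706, 0.0, 0.0]
ft_force: [-0.6, -0.3, -1.1]
width: 0.037
grip_force: 19.6
```

```bash
python3 -m pendant '[[0,0,0.002,0],[0,0,0.001,0],[0,0,0.0005,0],[0,0,0,0]]'
python3 -m pendant '[[0,0,0,0],[0,0,0,0],[0,0,0,0],[0,0,0,0]]' 0.75
```

```text
time: 7.22
ee_pos: [0.5549, 0.0831, 0.0565]
eef_rot: [0.709, 0.706, 0.0, 0.0]
ft_force: [-1.0, -0.9, 5.0]
width: 0.0374
grip_force: 19.7
time: 7.55
ee_pos: [0.5547, 0.083, 0.0559]
eef_rot: [0.709, 0.706, -0.0, -0.0]
ft_force: [-0.5, -0.0, -0.6]
width: 0.0564
grip_force: 0.0
```

```bash
python3 -m pendant '[[0,0,-0.01,0],[0,0,-0.03,0],[0,0,-0.038,0],[0,0,-0.038,0],[0,0,-0.038,0],[0.02,0,-0.025,0],[0.035,-0.003,-0.015,0],[0.035,-0.005,-0.01,0]]' 1
python3 -m pendant '[[0.035,-0.005,-0.01,0],[0.035,-0.004,0,0],[0.012,0,0,-0.065],[0,0,0,0],[0,0,0,0],[0,0,0,0]]'
python3 - <<'E'
from h import *
d=r.camera("wrist")
G=np.array([.5375,.3456,0]);y=np.radians(-86.5)
ex=np.array([np.cos(y),np.sin(y),0]);ey=np.array([-ex[1],ex[0],0])
im=d["img"][:,:,::-1].copy()
P=[G+a*ex+b*ey*.02+[0,0,.102] for a,b in [(.084,1),(.084,-1),(-.041,-1),(-.041,1)]]
cv2.polylines(im,[proj(d,P).round().astype(int)],1,(0,255,0),1)
print(proj(d,P).round(),r.read_state()["ee_pos"])
cv2.imwrite("pics/w3.png",im)
t=r.camera("top")
for st,c in red(t)[-1:]: print("red",c,back(t,c,.072)[0])
E
```

```text
time: 8.22
ee_pos: [0.548, 0.1732, 0.2633]
eef_rot: [0.71, 0.704, 0.001, 0.001]
ft_force: [0.6, -0.2, -0.2]
width: 0.0869
grip_force: 0.0
time: 8.72
ee_pos: [0.5388, 0.2538, 0.2702]
eef_rot: [0.686, 0.727, -0.0, 0.0]
ft_force: [-0.1, -0.0, -0.2]
width: 0.0873
grip_force: 0.0
[[345. 175.]
 [305. 175.]
 [303.  37.]
 [348.  37.]] [0.53894349 0.25343442 0.27009952]
red [287.33854167 184.04166667] [0.55324201 0.08170791 0.072     ]
```

View pics/w3.png

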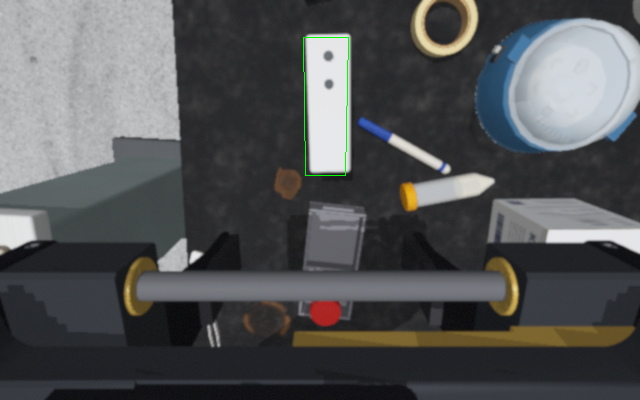

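The elbow's top shows at (328,105), about 3 px (2.5 mm) up the picture and 2 px to the right of my model at the free end, with its leg end at the top. The bottle (325,312) stands in the small pocket.

```bash
python3 -m pendant '[[0.03,0.002,0,-0.015],[0.035,0.003,0.01,0],[0.028,0.001,0.03,0],[0,0,0.035,0],[0,0,0.035,0],[0,0,0.035,0],[0,0,0.025,0],[0,0,0.015,0]]'
python3 -m pendant '[[0,0,0.004,0],[0,0,0,0],[0,0,0,0]]'
```

```text
time: 9.48
ee_pos: [0.5373, 0.3458, 0.0816]
eef_rot: [0.681, 0.733, -0.002, -0.0]
ft_force: [0.4, -0.4, 0.3]
width: 0.0871
grip_force: 0.0
time: 9.73
ee_pos: [0.5387, 0.3486, 0.0827]
eef_rot: [0.68, 0.733, 0.001, 0.0]
ft_force: [0.7, 0.4, 0.5]
width: 0.0873
grip_force: 0.0
```

```bash
python3 -m pendant '[[0,0,0.002,0],[0,0,0,0],[0,0,0,0],[0,0,0,0],[0,0,0,0],[0,0,0,0],[0,0,0,0]]' 0 35
python3 -m pendant '[[0,0,-0.005,0],[0,0,-0.02,0],[0,0,-0.03,0],[0,0,-0.035,0],[0,0,-0.025,0],[0,0,0,0],[0,0,0,0]]'
python3 - <<'E'
from h import *
t=r.camera("top"); cv2.imwrite("pics/t2.png",cv2.resize(t["img"][140:260,140:340,::-1],None,fx=4,fy=4,interpolation=cv2.INTER_CUBIC))
E
```

```text
time: 10.32
ee_pos: [0.5378, 0.3483, 0.0791]
eef_rot: [0.68, 0.733, 0.0, 0.0]
ft_force: [-0.0, 0.1, -0.0]
width: 0.0481
grip_force: 0.0
time: 10.9
ee_pos: [0.5381, 0.3487, 0.1954]
eef_rot: [0.68, 0.733, 0.001, 0.0]
ft_force: [-0.7, -0.8, -3.5]
width: 0.0402
grip_force: 34.4
```

View pics/t2.png

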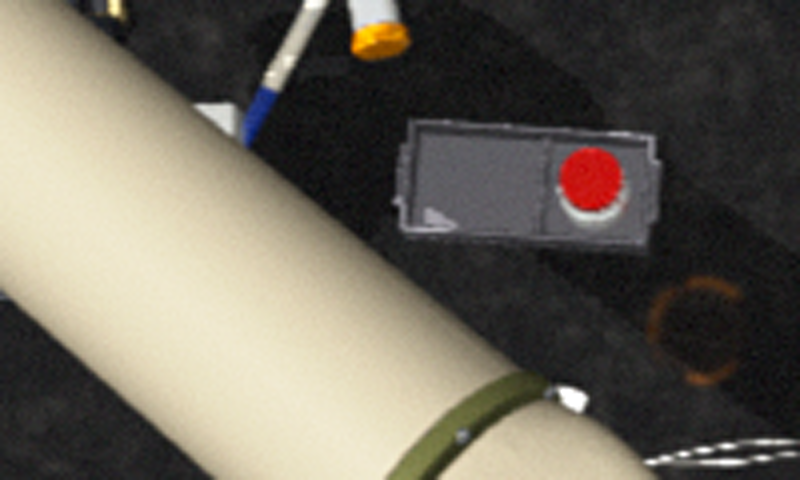

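The red cap (592,180 in the crop) sits upright in the small pocket, and the large pocket is empty. The arm hides the elbow.

```bash
python3 -m pendant '[[-0.015,0.0005,0,0],[-0.03,0.0005,0,0],[-0.035,0.0005,0,0],[-0.035,0.0005,0,0],[-0.035,0.0005,0,0],[-0.03,0.0005,0,0],[-0.018,0.0005,0,0],[-0.008,0,0,0.05]]'
python3 -m pendant '[[0,0,0,0.065],[0,0,0,0],[0,0,0,0],[0,0,0,0]]'
python3 - <<'E'
from h import *
d=r.camera("wrist"); s=r.read_state(); M=R.from_quat(s["eef_rot"]).as_matrix()
im=d["img"][:,:,::-1].copy()
# expected elbow, grip point = TCP - 8mm along tool z; free end = -tool x
g=s["ee_pos"]-.008*M[:,2]
P=[g-a*M[:,0]+b*M[:,1]*.02-.014*M[:,2] for a,b in [(.084,1),(.084,-1),(-.041,-1),(-.041,1)]]
cv2.polylines(im,[proj(d,P).round().astype(int)],1,(0,255,0),1)
F=[g-a*M[:,0]+b*M[:,1]*.02+.088*M[:,2] for a,b in [(.019,1),(.019,-1),(-.041,-1),(-.041,1)]]
cv2.polylines(im,[proj(d,F).round().astype(int)],1,(255,0,0),1)
cv2.imwrite("pics/w4.png",im)
print(s["ee_pos"],s["eef_rot"],proj(d,P).round(),delta([.5572,.1437,.2],np.radians(87.7)))
E
```

```text
time: 11.62
ee_pos: [0.5567, 0.1382, 0.1919]
eef_rot: [0.699, 0.715, -0.002, -0.0]
ft_force: [0.0, 0.4, -2.6]
width: 0.0405
grip_force: 34.4
time: 11.95
ee_pos: [0.5563, 0.1436, 0.1932]
eef_rot: [0.72, 0.694, -0.001, -0.0]
ft_force: [-0.5, 0.5, -1.3]
width: 0.0402
grip_force: 34.4
[0.55643953 0.14367672 0.19342756] [ 7.19798128e-01  6.94183269e-01 -3.35909195e-04 -3.63527229e-04] [[360. 430.]
 [281. 430.]
 [271. 193.]
 [370. 193.]] (array([ 0.0001,  0.0008, -0.0066]), np.float64(0.003915714933695913))
```

View pics/w4.png

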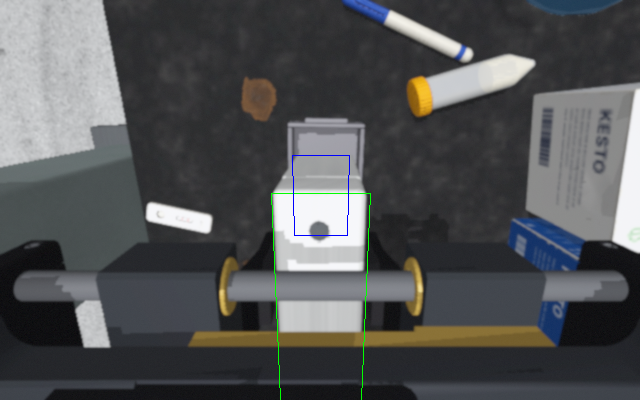

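The elbow is in the jaws above the carrier, but its visible leg end stops at row 177, while the model expected the foot down to row 155. It may be tilted or shifted in the grip, so I'll check it from the side.

Run:
```python
from h import *
w=r.camera("wrist")["img"]; d=r.camera("scene"); s=r.read_state(); M=R.from_quat(s["eef_rot"]).as_matrix()
g=s["ee_pos"]-.008*M[:,2]
c=proj(d,g)[0].astype(int);print(c)
im=d["img"][:,:,::-1]
x0,y0=c[0]-50,c[1]-40
A=cv2.resize(im[y0:y0+110,x0:x0+100],(545,600),interpolation=cv2.INTER_CUBIC)
k=np.array([545/100,600/110])
def dr(pts,col): cv2.polylines(A,[((proj(d,pts)-[x0,y0]+.5)*k).round().astype(int)],0,col,1)
prof=[(-.041,-.014),(.084,-.014),(.084,.016),(.019,.016),(.019,.088),(-.041,.088),(-.041,-.014)]
dr([g-a*M[:,0]-.02*M[:,1]+z*M[:,2] for a,z in prof],(0,255,0))
B=cv2.resize(w[100:330,255:382,::-1],(255,460),interpolation=cv2.INTER_CUBIC)
out=np.zeros((600,800,3),np.uint8); out[:,:545]=A; out[:460,545:]=B
cv2.imwrite("pics/x1.png",out)
for o in r.outline_of("elbow_grip","scene")[:2]: print(o["score"],o["bbox"])
```

```text
[272 164]
0.88 [278.6, 180.7, 46.2, 46.8]
```

View pics/x1.png

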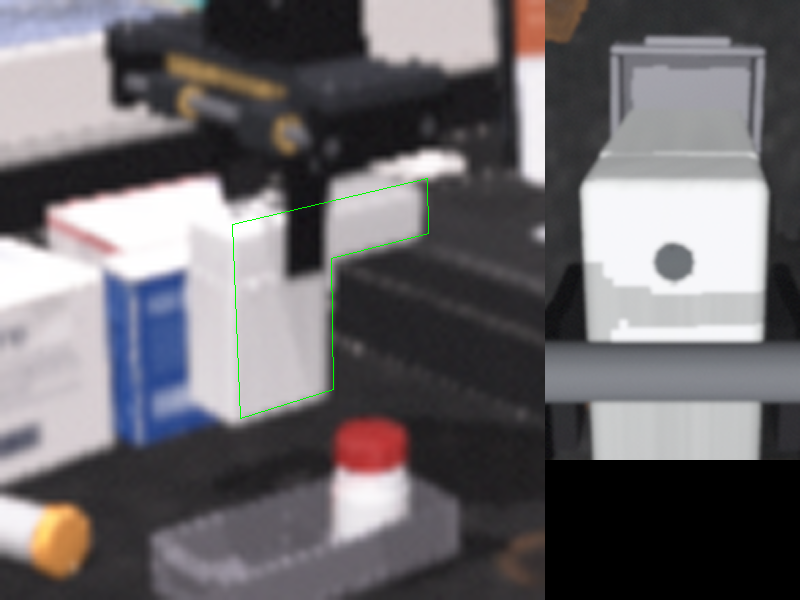

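The side view shows the held elbow level, with its outline on the model, and the wrist crop shows the leg's end face reaching the expected foot line. The grasp is true, so I'll lower it.

```bash
python3 -m pendant '[[0,0.001,0.015,0],[0,0,0.025,0],[0,0,0.025,0],[0,0,0.02,0],[0,0,0.01,0],[0,0,0,0],[0,0,0,0]]'
python3 -m pendant '[[0,0,0.004,0],[0,0,0.003,0],[0,0,0.002,0],[0,0,0,0],[0,0,0,0]]'
```

```text
time: 12.73
ee_pos: [0.558, 0.1434, 0.0995]
eef_rot: [0.721, 0.693, 0.0, -0.0]
ft_force: [0.5, -0.7, -1.4]
width: 0.0404
grip_force: 34.4
time: 13.15
ee_pos: [0.558, 0.143, 0.0902]
eef_rot: [0.721, 0.693, 0.0, 0.0]
ft_force: [-0.0, -0.4, -1.5]
width: 0.0401
grip_force: 34.4
```

```bash
python3 -m pendant '[[0,0,0.002,0],[0,0,0.001,0],[0,0,0.001,0],[0,0,0,0]]'
python3 -m pendant '[[0,0,0.001,0],[0,0,0,0],[0,0,0.001,0],[0,0,0,0]]'
```

```text
time: 13.48
ee_pos: [0.5593, 0.1433, 0.0876]
eef_rot: [0.721, 0.693, 0.001, 0.001]
ft_force: [0.9, -1.1, 7.4]
width: 0.0401
grip_force: 34.7
time: 13.82
ee_pos: [0.5605, 0.1433, 0.0869]
eef_rot: [0.721, 0.693, 0.002, 0.002]
ft_force: [1.1, -2.4, 16.7]
width: 0.0399
grip_force: 35.0
```

```bash
python3 -m pendant '[[0,0,-0.002,0],[0,0,0,0],[0,0,0,0],[0,0,0,0],[0,0,0,0]]' 0.75
python3 -m pendant '[[0,0,-0.01,0],[0,0,-0.02,0],[0,0,-0.03,0],[0,0,-0.04,0],[0,0,-0.04,0],[0,0,-0.04,0],[0,0,-0.04,0],[0,0,0,0]]' 
python3 -m pendant '[[-0.04,0,0,0],[-0.04,0,0,0],[-0.04,0,0,0],[-0.03,0,0,0],[0,0,0,0],[0,0,0,0]]'
python3 - <<'E'
from h import *
w=r.camera("wrist"); d=r.camera("scene");t=r.camera("top")
C=np.array([.5563,.1222,.004]);y=np.radians(-92.3)
ex=np.array([np.cos(y),np.sin(y),0]);ey=np.array([-ex[1],ex[0],0]);ez=np.array([0,0,1])
g=C-.0215*ex+.001*ex+.088*ez
x0,y0=235,180
A=cv2.resize(d["img"][y0:y0+75,x0:x0+100,::-1],(800,600),interpolation=cv2.INTER_CUBIC)[:, :]
A=cv2.resize(A,(480,360));k=4.8
prof=[(-.041,.014),(.084,.014),(.084,-.016),(.019,-.016),(.019,-.088),(-.041,-.088),(-.041,.014)]
P=[g+a*ex+.02*ey+z*ez for a,z in prof]
P=[g+a*ex-.02*ey+z*ez for a,z in prof]
cv2.polylines(A,[((proj(d,P)-[x0,y0]+.5)*k).round().astype(int)],0,(0,255,0),1)
B=cv2.resize(w["img"][:240,160:480,::-1],(320,240))
T=cv2.resize(t["img"][150:230,220:330,::-1],(330,240),interpolation=cv2.INTER_CUBIC)
out=np.zeros((600,800,3),np.uint8); out[:360,:480]=A; out[:240,480:]=B; out[360:,:330]=T
cv2.imwrite("pics/x2.png",out)
E
```

```text
time: 14.23
ee_pos: [0.5576, 0.1431, 0.0857]
eef_rot: [0.721, 0.693, -0.0, -0.0]
ft_force: [0.1, -0.4, -0.3]
width: 0.0623
grip_force: 0.0
time: 14.9
ee_pos: [0.5597, 0.1447, 0.3149]
eef_rot: [0.721, 0.693, 0.005, 0.003]
ft_force: [1.2, 0.9, 0.5]
width: 0.0653
grip_force: 0.0
time: 15.4
ee_pos: [0.5519, -0.0087, 0.3064]
eef_rot: [0.722, 0.692, -0.0, 0.0]
ft_force: [1.5, 0.5, 0.4]
width: 0.0651
grip_force: 0.0
```

View pics/x2.png

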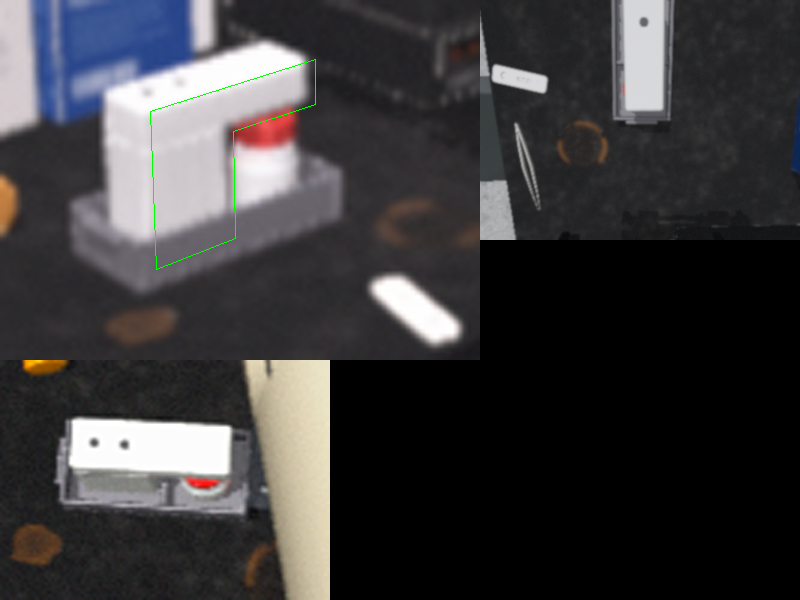

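The elbow stands level in the large pocket, and its arm covers the red cap in the side, wrist and top crops. The gripper is clear.

```bash
python3 -c "
from bench import r
print(r.close_job())"
```

```text
the job is handed in; nothing more can be done
None
```

The job is handed in at about 16 s: the short bottle stands upright in the right-hand pocket, the elbow is seated in the left-hand pocket with its arm over the cap, and I never moved the tall bottle.

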